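# Overhang a base plate and load it on the assembly stand

## Task

Slide the blue base plate across the top of the aluminium bench riser, towards the riser's yellow-striped edge, until about a third of its length sticks out over that edge. Then grip it by the overhanging end, lift it off, and set it down, without dropping it, flat and centred on the black assembly stand with its length along the stand's white line, and let go. Leave the red plate where it lies.

Things in the scene. Friction and masses are not known exactly. Their poses are not given: they have to be found in the camera images.
- blue_plate: Loose blue aluminium base plate, 50 mm wide (its x), 120 mm long (its y), 5 mm thick, about 80 g, with four drawn screw holes. Origin: centre of its underside, z up. Starts flat on the riser, its -y end facing the yellow-striped edge, 35 to 105 mm short of it, length within 8 degrees of square to it. Where it overhangs, fingers pass down both long sides to grip the 50 mm width.
- red_plate: Red base plate of the same size and frame, a bystander lying on the riser beside the blue one, on either side, about 110 mm between centres.
- riser: Fixed bench riser: bare aluminium top 240 mm (its x) by 260 mm (its y), 12 mm thick, upper face 60 mm above its origin; dark steel legs stop 55 mm short of the striped edge, so the space below that edge is free. Origin: centre of its foot on the work surface, z up. The yellow-striped edge is the straight edge at its y = -130 mm: slide the plate towards its -y.
- stand: Fixed assembly stand: flat black platform 46 mm (its x) by 64 mm (its y), 10 mm thick, upper face 70 mm above its origin, on a 36 mm post over a grey 100 x 100 mm foot, 12 mm high with bolt heads to 17 mm. A white line runs along its y over the platform. Origin: centre of the foot's underside, on the work surface, z up. The centred plate sticks out 28 mm at each end.
Things that resemble listed ones, but are neither listed nor needed, are in the scene too. What is meant by the blue_plate is not green, pink or turquoise, and is the smaller of those in its own colour.

How it is judged:
By the outcome, as a careful person would: the job done as asked, in the order asked, and still so for the second after the job is handed in, with the robot touching nothing.
It also fails if it takes over 61 s, if anything falls off the work surface, if the arm or the gripper's body presses on something with over 40 N, if the wrist force passes 120 N, or if a joint passes its speed limit or range.

## Robot

A 6-joint arm with a two-finger parallel gripper is mounted at the origin on the work surface. World frame = base frame: x ahead of the robot, y to its left, z up, the work surface at z = 0. Lengths are in mm, angles in rad, forces in N, time in s.
With the tool pointing down it reaches from about 350 to 950 mm from the base axis. Payload 17.4 kg.
Tool frame: the origin (TCP) lies midway between the tips of the shut fingers; the grasp point (between the pads) lies 19 mm behind it; z points along the fingers, x is the direction in which the jaws open and shut, and the axes are right-handed (so a half turn about z gives the same grasp; the last joint's range is limited). The gripper opens to 93 mm and grips with 3 to 60 N. Pads are 15 mm wide; open, the fingers measure 128 mm over their backs; the gripper's body (75 mm by 188 mm) begins 65 mm behind the grasp point.
Start: joints at [-0.038, 0.116, 1.442, -0, 1.584, -0.038], TCP at [675.005, -0.009, 218.646] pointing down, gripper open.
Joint ranges: [-2.83, 2.83], [-0.83, 2.19], [0.07, 2.5], [-1.14, 4.28], [0.01, 3], [-2.97, 2.97]. Speed limits (rad/s): [1.89, 1.89, 2.22, 3.14, 3.14, 3.14].

## Interface

Orientations are given as [roll, pitch, yaw] about the fixed x, y, z axes, in that order (R = Rz(yaw) Ry(pitch) Rx(roll)).
In Python, from plant import robot gives the robot as it stands.
- The arm moves only by the shell command python3 -m creep 'ROWS' [FORCE]. ROWS is JSON, a list of rows, each a list of 7 numbers: the turn, a rotation vector about the tool's x, y, z in units of 6 degrees (1.0 is 6 degrees), then the shift along the tool's x, y, z in units of 30 mm (1.0 is 30 mm), then the closure, from -1 (fully open) to 1 (shut), so that 0 is half open. A call has 1 to 12 rows; each row is the pose to reach, as a shift and turn from the pose commanded when the call began, along the tool's axes at that moment; what a row does not reach only later rows make up. A row lasts 1/12 s, in which the tool goes at most 41.7 mm and 7.16 degrees, less where a joint would pass 70% of its speed; a pose out of reach is approached as far as the arm can. A call with a gripper value outside its range is refused whole. The fingers move at their own pace and stop on an object; FORCE is the grip in N (left out, the last holds). Time passes only in rows, so rows that repeat a pose let the fingers close. It gives the time, the measured TCP pose, the force and the opening at its end, in the units of the state.
- robot.observe(): the state, without advancing time (a new reading comes with each control period).
- robot.grab_frame(name): name is "scene" or "side" or "wrist"; returns a dict with "img" (400x640x3 uint8, blue, green, red), "fov_y" (degrees; the focal length in pixels is half the picture's height over the tangent of half this angle, whatever the lens; pixels are square), "cx", "cy" (the principal point, pixels), "rvec" (rotation vector, rad) and "tvec" (3), from world to camera coordinates, as OpenCV has them. Camera axes: x right, y down, z forward; pixel columns grow to the right and rows downward; lengths in mm; the calibration is good to about 2 mm. A picture is of the moment at which its call begins. There is no depth.
- robot.close_job(): hands the job in, once; it reports no verdict.
The state is a dict: "time_s": time; "joint_positions": joint angles; "dq": joint speeds; "joint_torque": joint torques, N m; "eef_pos": TCP position; "tool_rot": TCP orientation; "force": force on the tool from outside, world axes, zero at the start; "ft_torque": the same for the moment, N m; "opening": opening from 0.0 (shut) to 1.0 (fully open).
Only numpy, scipy, OpenCV 4.12 (cv2) and the standard library are available. Lean on these libraries where they do the work, as an engineer would, in place of code of your own. Each camera call takes 0.05 s, during which the arm holds its last target. There are 200 camera calls.

## Working session

There is one attempt and no reset: what is moved stays moved. The work goes in short steps, Python scripts to look and compute and a shell command to move; the robot and the scene stay as the last step left them, time stands still between calls to the robot, and variables do not carry over. Pictures are saved under pics/ and viewed, about 8 in all and at most 12, crops included, and the job is handed in when it is done.

```bash
mkdir -p pics; ls
python3 - <<'E'
from plant import robot
import cv2,numpy as np
for n in("scene","side"):
    f=robot.grab_frame(n);cv2.imwrite(f"pics/{n}0.png",f["img"]);print(n,f["fov_y"],f["cx"],f["cy"],f["rvec"],f["tvec"])
    R=cv2.Rodrigues(np.array(f["rvec"],float))[0];print("cam",-R.T@np.array(f["tvec"],float).ravel())
print(robot.observe())
E
```

```text
pics
scene 42.2634540374106 313.52552083795626 198.72702180710922 [ 2.21235791  1.08162242 -0.38365316] [-302.7463432  -222.55681982 1689.62747732]
cam [1178.85438286 -568.30106077 1132.85663118]
side 52.57052947226402 316.6290244730198 193.91939843786588 [ 2.24849584 -0.50262365  0.24167284] [-415.3422003   197.82472717  889.737348  ]
cam [ 136.69111334 -660.54039395  740.45812977]
{'time_s': 0.1, 'joint_positions': array([-3.78229898e-02,  1.16452511e-01,  1.44221319e+00, -1.41943630e-05,
        1.58399166e+00, -3.77894591e-02]), 'dq': array([-0.00057903, -0.0026416 ,  0.0003141 ,  0.00072955,  0.00015437,
        0.000308  ]), 'joint_torque': array([ 3.09313356e-03, -7.22894382e+01, -6.23865938e+01,  7.81798759e-02,
        2.28431396e-02, -1.37065126e-04]), 'eef_pos': array([ 6.74813960e+02, -2.17033341e-02,  2.17960082e+02]), 'tool_rot': array([-3.14156661e+00,  1.06449150e-03, -3.36965442e-05]), 'force': array([ 0.40924574,  0.59464203, -0.54452986]), 'ft_torque': array([ 0.00541663, -0.00302192,  0.02157103]), 'opening': 1.0012962005954273}
```

View pics/scene0.png

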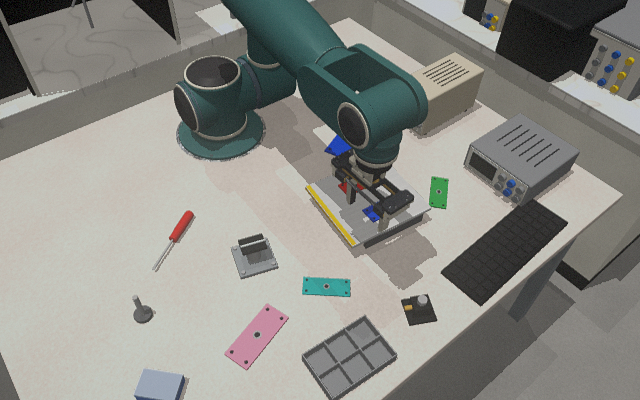

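View pics/side0.png

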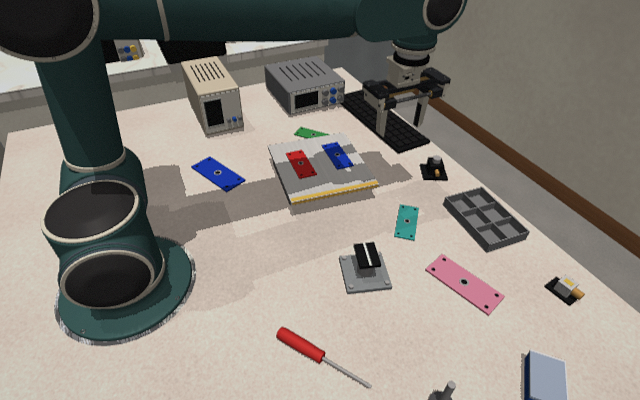

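The side view shows the riser with a yellow stripe (335,193), red plate (300,163), a small blue plate on the riser (338,155), a larger blue plate on the table (218,173), and the stand with a white line (366,260). The scene view is partly hidden by the arm. I'll measure in the side view and crop it to confirm the candidate.

```bash
cat > h.py <<'E'
from plant import robot
import cv2,numpy as np
np.set_printoptions(precision=1,suppress=True)
def ray(f,px,z):
    F=200/np.tan(np.radians(f["fov_y"])/2);R=cv2.Rodrigues(np.array(f["rvec"],float))[0];C=-R.T@np.array(f["tvec"],float).ravel()
    p=np.atleast_2d(np.array(px,float));d=np.c_[(p[:,0]-f["cx"])/F,(p[:,1]-f["cy"])/F,np.ones(len(p))]@R
    return C+d*((z-C[2])/d[:,2])[:,None]
def proj(f,P):
    F=200/np.tan(np.radians(f["fov_y"])/2);K=np.array([[F,0,f["cx"]],[0,F,f["cy"]],[0,0,1]])
    return cv2.projectPoints(np.array(P,float).reshape(-1,3),np.array(f["rvec"],float),np.array(f["tvec"],float),K,None)[0][:,0]
HUE={"blue":(105,130),"red":(0,6),"yellow":(18,32)}
def blobs(f,col,z,amin=60,roi=None):
    h=cv2.cvtColor(f["img"],cv2.COLOR_BGR2HSV);a,b=HUE[col]
    m=cv2.inRange(h,(a,130,60),(b,255,255))
    if col=="red": m|=cv2.inRange(h,(172,130,60),(180,255,255))
    m=cv2.morphologyEx(m,cv2.MORPH_CLOSE,np.ones((5,5)))
    for c in cv2.findContours(m,cv2.RETR_EXTERNAL,cv2.CHAIN_APPROX_NONE)[0]:
        if cv2.contourArea(c)<amin: continue
        w=ray(f,c[:,0],z)[:,:2].astype(np.float32);r=cv2.minAreaRect(w);bp=cv2.boxPoints(r)
        print(col,"px",c[:,0].mean(0),"ctr",np.array(r[0]),"size",np.array(r[1]),"ang",r[2],"corners",bp.ravel())
E
python3 - <<'E'
from h import *
f=robot.grab_frame("side");blobs(f,"blue",65);blobs(f,"blue",5);blobs(f,"red",65);blobs(f,"yellow",60)
i=f["img"];cv2.imwrite("pics/crop1.png",np.hstack([cv2.resize(i[115:215,185:385],None,fx=3.5,fy=3.5,interpolation=2)]))
g=robot.grab_frame("wrist");cv2.imwrite("pics/wrist1.png",g["img"])
print(ray(f,[[366,270],[343,291],[391,289],[383,256],[342,262]],12), ray(f,[[356,244],[378,242],[380,268],[358,268],[366,243],[370,268]],70))
blobs(g,"blue",65);blobs(g,"red",65);blobs(g,"yellow",60)
E
```

```text
blue px [218.  173.6] ctr [269.2 217.4] size [ 63.7 152.6] ang 22.657651901245117 corners [210.4 275.5 269.2 134.7 328.  159.3 269.2 300.1]
blue px [337.2 155.4] ctr [598.5 157.7] size [121.2  49.9] ang 84.42113494873047 corners [567.7  99.8 617.4  95.  629.2 215.6 579.5 220.4]
blue px [218.  173.6] ctr [281.  295.4] size [ 69.4 166.1] ang 22.657665252685547 corners [217.  358.7 281.  205.3 345.  232.1 281.  385.4]
blue px [337.2 155.4] ctr [639.5 230.4] size [131.9  54.4] ang 84.42115020751953 corners [606.  167.4 660.1 162.1 673.  293.4 618.9 298.7]
red px [300.4 344.5] ctr [ 272.5 -321.5] size [24.5 95.6] ang 32.590919494628906 corners [ 236.4 -287.9  287.9 -368.4  308.5 -355.2  257.  -274.7]
red px [300.7 163.9] ctr [488.3 164.3] size [121.5  49.7] ang 85.56155395507812 corners [458.8 105.6 508.4 101.8 517.8 223.  468.3 226.8]
yellow px [334.3 192.3] ctr [523.7  21.2] size [ 22.8 235.7] ang 82.65283966064453 corners [405.3  25.  639.1  -5.2 642.1  17.5 408.3  47.6]
[[ 489.4 -196.4   12. ]
 [ 415.8 -224.    12. ]
 [ 512.1 -263.3   12. ]
 [ 546.1 -178.    12. ]
 [ 451.2 -153.4   12
[... 300 characters left out ...]
  40.2] ctr [488.2 144.1] size [74.2 51. ] ang 85.66635131835938 corners [460.  109.  510.9 105.2 516.5 179.1 465.6 183. ]
yellow px [505.5 314. ] ctr [ 918.  -171.6] size [20.7 85.4] ang 13.00710391998291 corners [ 898.2 -132.3  917.5 -215.6  937.7 -210.9  918.4 -127.7]
yellow px [130.1 312.4] ctr [ 439.1 -168.8] size [94.5 33.8] ang 73.99568939208984 corners [ 409.9 -209.6  442.3 -218.9  468.4 -128.   435.9 -118.7]
yellow px [453.9 170. ] ctr [828.6  16.3] size [16.4 11.7] ang 61.97566604614258 corners [819.6  11.9 829.9   6.4 837.6  20.8 827.3  26.3]
yellow px [176.  160.1] ctr [524.2  27.4] size [ 11.6 234.8] ang 82.55424499511719 corners [407.1  36.9 639.9   6.5 641.4  18.  408.6  48.4]
```

View pics/crop1.png

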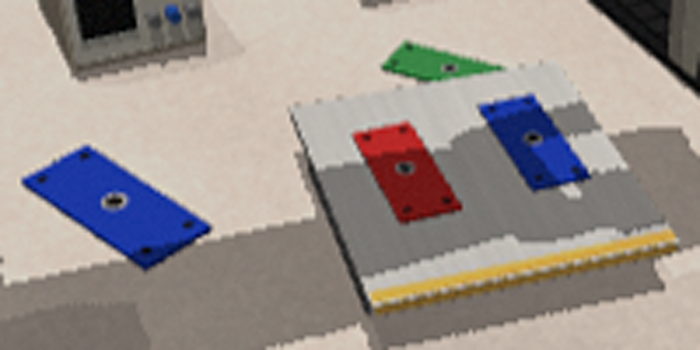

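View pics/wrist1.png

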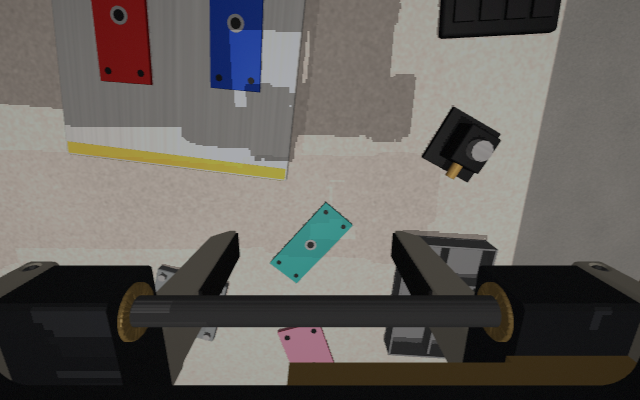

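Two blue plates are in view. The one at side (337,155) lies on the riser and measures 121 x 50 mm, so it is the plate meant. The one at (218,173) lies on the table and measures 166 x 69 mm. The crop confirms it: red is to the left, and the -y end faces the stripe.
Wrist view: blue end at (236,85), stripe at (176,160). Both cameras agree on the plate (598,158, yaw -5.3°), and on the edge through (523.5,21.7) with riser yaw -7.4°. The gap is about 85 mm, so I need to slide about 125 mm.
I'll go behind the plate with the fingers about 20 mm apart, for a two-point push.

```bash
python3 -m creep '[[0,0,0.15,-0.25,-1,0.3,0.57],[0,0,0.3,-0.5,-2,0.6,0.57],[0,0,0.45,-0.8,-3,1,0.57],[0,0,0.6,-1.1,-4,1.5,0.57],[0,0,0.75,-1.4,-5,2,0.57],[0,0,0.9,-1.7,-6,2.5,0.57],[0,0,1.05,-2,-7,3,0.57],[0,0,1.2,-2.2,-7.8,3.5,0.57],[0,0,1.24,-2.2,-8.23,3.9,0.57],[0,0,1.24,-2.2,-8.23,3.9,0.57],[0,0,1.24,-2.2,-8.23,3.9,0.57],[0,0,1.24,-2.2,-8.23,3.9,0.57]]' 20
python3 - <<'E'
from h import *
f=robot.grab_frame("side");blobs(f,"blue",65);blobs(f,"red",65)
print(robot.observe()["eef_pos"],robot.observe()["tool_rot"],robot.observe()["opening"])
g=robot.grab_frame("wrist");cv2.imwrite("pics/both2.png",np.vstack([f["img"][60:260,100:500],g["img"][::2,::2].repeat(1,0)[:, :320] if 0 else cv2.resize(g["img"],(400,250))]))
E
```

```text
time_s: 1.2
eef_pos: [609.6, 246.1, 102.3]
tool_rot: [-3.142, -0.001, -0.13]
force: [-0.3, -0.5, 0.9]
opening: 0.231
blue px [218.  173.6] ctr [269.2 217.4] size [ 63.7 152.6] ang 22.657651901245117 corners [210.4 275.5 269.2 134.7 328.  159.3 269.2 300.1]
blue px [337.2 155.4] ctr [598.6 157.7] size [121.   49.1] ang 84.9933090209961 corners [568.9  99.5 617.8  95.3 628.3 215.8 579.4 220.1]
red px [300.4 344.5] ctr [ 272.5 -321.5] size [24.5 95.6] ang 32.590919494628906 corners [ 236.4 -287.9  287.9 -368.4  308.5 -355.2  257.  -274.7]
red px [300.7 163.9] ctr [488.3 164.6] size [120.9  49.7] ang 85.56155395507812 corners [458.9 106.3 508.4 102.4 517.8 223.  468.3 226.8]
[609.8 245.9 102.6] [-3.1 -0.  -0.1] 0.2206269838663282
```

View pics/both2.png

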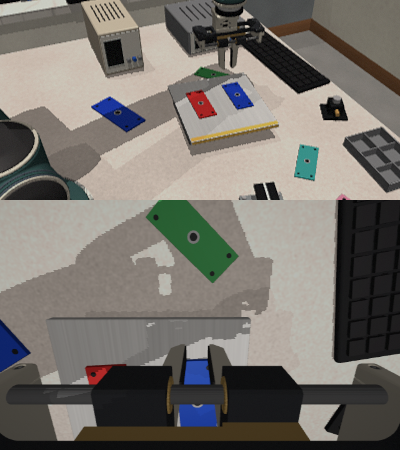

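Fingers are clear behind the plate's rear end. Going down to 2 mm above the riser, then pushing.

```bash
python3 -m creep '[[0,0,0,0,0,0.5,0.57],[0,0,0,0,0,1,0.57],[0,0,0,0,0,1.2,0.57],[0,0,0,0,0,1.35,0.57],[0,0,0,0,0,1.35,0.57],[0,0,0,0,0.2,1.35,0.57],[0,0,0,0,0.4,1.35,0.57],[0,0,0,0,0.6,1.35,0.57],[0,0,0,0,0.8,1.35,0.57],[0,0,0,0,1,1.35,0.57],[0,0,0,0,1.1,1.35,0.57],[0,0,0,0,1.1,1.35,0.57]]'
python3 - <<'E'
from h import *
f=robot.grab_frame("side");blobs(f,"blue",65);blobs(f,"red",65);print(robot.observe()["force"],robot.observe()["eef_pos"])
E
```

```text
time_s: 2.3
eef_pos: [604.7, 213.4, 61.2]
tool_rot: [3.142, -0.0, -0.131]
force: [0.3, -0.0, 0.3]
opening: 0.213
blue px [218.  173.6] ctr [269.2 217.4] size [ 63.7 152.6] ang 22.657651901245117 corners [210.4 275.5 269.2 134.7 328.  159.3 269.2 300.1]
blue px [338.  158.2] ctr [594.3 145.2] size [122.7  49.9] ang 82.42244720458984 corners [561.5  87.6 610.9  81.1 627.1 202.7 577.6 209.3]
red px [300.4 344.5] ctr [ 272.5 -321.5] size [24.5 95.6] ang 32.590919494628906 corners [ 236.4 -287.9  287.9 -368.4  308.5 -355.2  257.  -274.7]
red px [300.7 163.9] ctr [488.3 164.8] size [120.6  49.7] ang 85.56155395507812 corners [458.9 106.6 508.4 102.7 517.8 223.  468.3 226.8]
[ 0.6 -0.6  0.3] [604.8 213.8  61.3]
```

Contact made, and the plate squared itself to the riser (82.4°). About 112 mm remain.

```bash
python3 -m creep '[[0,0,0,0,0.2,0,0.57],[0,0,0,0,0.5,0,0.57],[0,0,0,0,0.8,0,0.57],[0,0,0,0,1.1,0,0.57],[0,0,0,0,1.4,0,0.57],[0,0,0,0,1.7,0,0.57],[0,0,0,0,2,0,0.57],[0,0,0,0,2.3,0,0.57],[0,0,0,0,2.6,0,0.57],[0,0,0,0,2.9,0,0.57],[0,0,0,0,3.1,0,0.57],[0,0,0,0,3.2,0,0.57]]'
python3 - <<'E'
from h import *
f=robot.grab_frame("side");blobs(f,"blue",65);blobs(f,"red",65);blobs(f,"yellow",60);print(robot.observe()["force"],robot.observe()["eef_pos"])
E
```

```text
time_s: 3.35
eef_pos: [592.2, 118.0, 61.2]
tool_rot: [3.142, -0.0, -0.13]
force: [-0.2, 0.7, 0.1]
opening: 0.218
blue px [350.9 179. ] ctr [581.9  50. ] size [123.2  49.7] ang 82.40831756591797 corners [549.2  -7.7 598.5 -14.3 614.7 107.8 565.4 114.4]
blue px [218.  173.5] ctr [269.2 217.4] size [ 63.7 152.6] ang 22.657651901245117 corners [210.4 275.5 269.2 134.7 328.  159.3 269.2 300.1]
red px [300.4 344.4] ctr [ 272.5 -321.5] size [24.5 95.6] ang 32.590919494628906 corners [ 236.4 -287.9  287.9 -368.4  308.5 -355.2  257.  -274.7]
red px [300.7 163.9] ctr [488.3 164. ] size [122.1  49.7] ang 85.56155395507812 corners [458.8 105.1 508.3 101.2 517.8 223.  468.3 226.8]
yellow px [318.8 195.6] ctr [479.8  26.9] size [ 22.8 147.3] ang 82.69806671142578 corners [405.3  24.9 551.4   6.2 554.3  28.8 408.2  47.6]
[0.5 0.4 1.5] [592.2 118.   61.2]
```

```bash
python3 -m creep '[[0,0,0,0,0.15,0,0.57],[0,0,0,0,0.3,0,0.57],[0,0,0,0,0.45,0,0.57],[0,0,0,0,0.53,0,0.57],[0,0,0,0,0.55,0,0.57],[0,0,0,0,0.55,0,0.57],[0,0,0,0,0.3,0,0.57],[0,0,0,0,0,0,0.57],[0,0,0,0,0,-0.5,0.57],[0,0,0,0,0,-1.3,0.2],[0,0,0,0,0,-2.3,-0.4],[0,0,0,0,0,-3,-1]]'
python3 - <<'E'
from h import *
f=robot.grab_frame("side");blobs(f,"blue",65);blobs(f,"red",65);o=robot.observe();print(o["eef_pos"],o["opening"])
for n in("scene","wrist"):
    g=robot.grab_frame(n);cv2.imwrite(f"pics/{n}3.png",g["img"]);print(n);blobs(g,"blue",65);blobs(g,"yellow",60)
cv2.imwrite("pics/side3.png",np.hstack([cv2.resize(f["img"][120:310,230:430],None,fx=2,fy=2,interpolation=2),cv2.resize(g["img"],(400,250))[[*range(250)]+[0]*130]]))
E
```

```text
time_s: 4.4
eef_pos: [592.6, 120.1, 153.4]
tool_rot: [-3.141, -0.001, -0.129]
force: [0.7, 0.4, 1.2]
opening: 0.384
blue px [353.  182.9] ctr [579.6  33.1] size [120.6  49.9] ang 82.4135971069336 corners [547.  -23.4 596.4 -30.  612.3  89.6 562.9  96.2]
blue px [218.  173.5] ctr [269.2 217.4] size [ 63.7 152.6] ang 22.657651901245117 corners [210.4 275.5 269.2 134.7 328.  159.3 269.2 300.1]
red px [300.4 344.5] ctr [ 272.4 -321.6] size [24.5 95.5] ang 32.79971694946289 corners [ 236.2 -288.   288.  -368.4  308.6 -355.1  256.9 -274.7]
red px [300.7 163.9] ctr [488.3 164.8] size [120.6  49.7] ang 85.56155395507812 corners [458.9 106.6 508.4 102.7 517.8 223.  468.3 226.8]
[593.9 120.3 157.6] 0.42673046781511054
scene
blue px [345.3 224.6] ctr [580.4  33.8] size [119.5  50.4] ang 82.18301391601562 corners [547.3 -22.  597.2 -28.9 613.4  89.6 563.5  96.4]
blue px [508.9 187.5] ctr [761.2 485.5] size [21.4 68.5] ang 20.273906707763672 corners [739.3 513.9 763.1 449.6 783.1 457.  759.4 521.3]
blue px [344.9 138.7] ctr [328.4 249.1] size [ 65.  156.9] ang 23.05640411376953 corners [267.7 308
[... 889 characters left out ...]
w px [359.1 372.6] ctr [620.6 -80.3] size [ 38.9 421.6] ang 82.18082427978516 corners [ 409.1  -70.9  826.8 -128.3  832.1  -89.7  414.4  -32.4]
yellow px [348.5 293.5] ctr [615.7  18.6] size [ 3.5 22.4] ang 82.32139587402344 corners [604.4  18.4 626.6  15.4 627.   18.9 604.9  21.9]
yellow px [403.6 311.6] ctr [668.4 -11.3] size [16.2 73.2] ang 1.0822029113769531 corners [659.7  25.2 661.  -48.  677.2 -47.7 675.8  25.5]
yellow px [226.3 312.1] ctr [489.1  13. ] size [72.8 16.3] ang 74.00259399414062 corners [471.3 -19.7 486.9 -24.2 507.   45.8 491.3  50.2]
yellow px [550.9 259.8] ctr [815.9  29.8] size [14.  14.1] ang 60.33053207397461 corners [806.3  27.2 818.5  20.2 825.5  32.4 813.2  39.4]
```

View pics/side3.png

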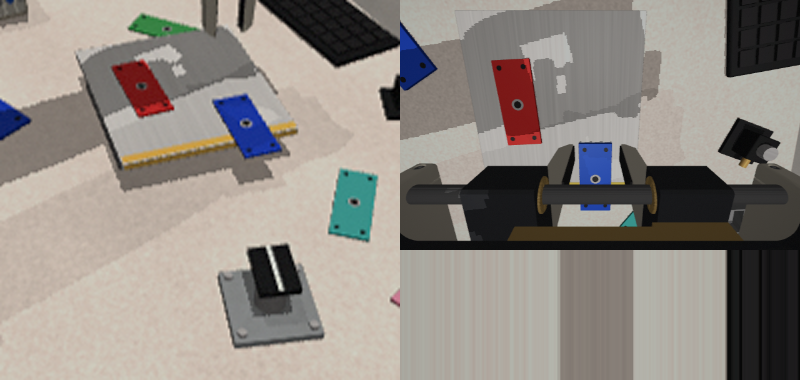

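Plate overhangs about 41 mm, square to the edge (side and scene views agree: centre (580,33.7)), and red is unmoved. Now the stand from two views.

Run:
```python
from h import *
cr={"side":(325,225,80,80),"scene":(220,222,70,60)};ims=[]
for n,(x,y,w,h) in cr.items():
    f=robot.grab_frame(n);i=f["img"][y:y+h,x:x+w];ims.append(cv2.resize(i,(400,int(h*400/w)),interpolation=cv2.INTER_NEAREST)[:340])
    g=cv2.cvtColor(i,cv2.COLOR_BGR2GRAY)
    m=(g<55).astype(np.uint8)*255
    m=cv2.morphologyEx(m,cv2.MORPH_CLOSE,np.ones((5,5)))
    for c in cv2.findContours(m,0,1)[0]:
        if cv2.contourArea(c)>60:
            a=cv2.approxPolyDP(c,2,True)[:,0]+[x,y];print(n,"black",a.tolist());print(ray(f,a,70)[:,:2].tolist())
    print(n,[ (k,f[k]) for k in("cx",)])
a=np.zeros((400,800,3),np.uint8)
for k,i in enumerate(ims):a[:i.shape[0],400*k:400*k+400]=i
cv2.imwrite("pics/stand4.png",a)
```

```text
side black [[373, 243], [354, 245], [359, 269], [380, 266]]
[[513.5045255736707, -175.59016845613218], [472.5262932624259, -162.98444764600146], [449.4424757548725, -224.93695295736018], [493.20576993995815, -236.69226202166936]]
side [('cx', 316.6290244730198)]
scene [('cx', 313.52552083795626)]
```

View pics/stand4.png

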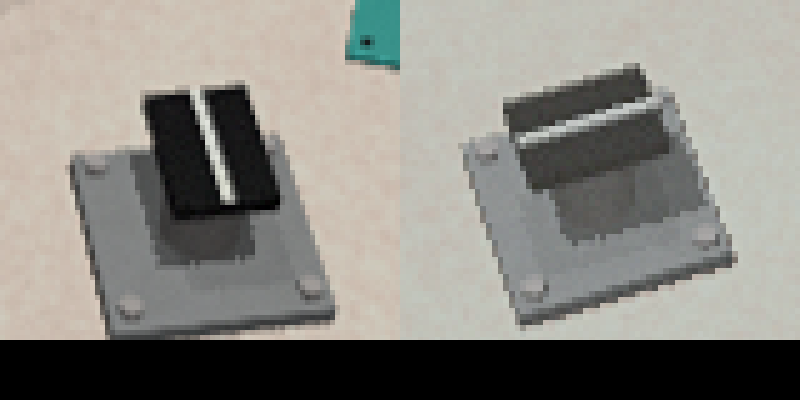

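White line ends: side (364.4,242.6) and (370.8,265.6); scene (241,246) and (265.2,239.3). I'll triangulate both, then check the platform by a wrist-camera look.

Run:
```python
from h import *
f=robot.grab_frame("side");g=robot.grab_frame("scene")
for F,p in((f,[[364.4,242.6],[370.8,265.6]]),(g,[[265.2,239.3],[241,246]])):
    w=ray(F,p,70);d=w[0]-w[1];print(w[:,:2].ravel(),"mid",w.mean(0),"len",np.linalg.norm(d),"yaw",np.degrees(np.arctan2(-d[0],d[1])))
o=robot.observe();print(o["eef_pos"],o["opening"])
```

```text
[ 496.9 -166.6  476.3 -227.6] mid [ 486.6 -197.1   70. ] len 64.46179215426983 yaw -18.59780127354229
[ 495.7 -163.4  475.9 -223.6] mid [ 485.8 -193.5   70. ] len 63.324424264122634 yaw -18.239459265938883
[591.8 119.3 149.7] 0.6772984619069397
```

```bash
python3 -m creep '[[0,0,0,0,0.5,-1,-1],[0,0,0,-0.1,1.5,-2,-1],[0,0,0,-0.3,2.8,-2.7,-1],[0,0,0,-0.4,4.1,-2.7,-1],[0,0,0,-0.5,5.4,-2.7,-1],[0,0,0,-0.6,6.7,-2.7,-1],[0,0,0,-0.8,8,-2.7,-1],[0,0,0,-0.9,9.3,-2.7,-1],[0,0,0,-1,10.6,-2.7,-1],[0,0,0,-1.1,11.9,-2.7,-1],[0,0,0,-1.2,13.2,-2.7,-1],[0,0,0,-1.2,14.3,-2.7,-1]]'
python3 -m creep '[[0,0,0,0,0,0,-1],[0,0,0,0,0,0,-1],[0,0,0,0,0,0,-1],[0,0,0,0,0,0,-1]]'
python3 - <<'E'
from h import *
g=robot.grab_frame("wrist");p=proj(g,[[486.3,-195.5,70]])[0];print(p)
x,y=np.clip((p-[70,60]).astype(int),0,[500,280]);c=g["img"][y:y+120,x:x+140];print(x,y)
cv2.imwrite("pics/wstand5.png",cv2.resize(c,None,fx=5,fy=5,interpolation=cv2.INTER_NEAREST))
E
```

```text
time_s: 5.75
eef_pos: [499.8, -303.9, 231.2]
tool_rot: [-3.141, 0.001, -0.131]
force: [1.1, 0.4, -0.1]
opening: 1.0
time_s: 6.08
eef_pos: [501.3, -300.7, 231.8]
tool_rot: [-3.141, 0.0, -0.129]
force: [0.0, -0.1, -0.6]
opening: 0.999
[287.5  87.9]
217 27
```

View pics/wstand5.png

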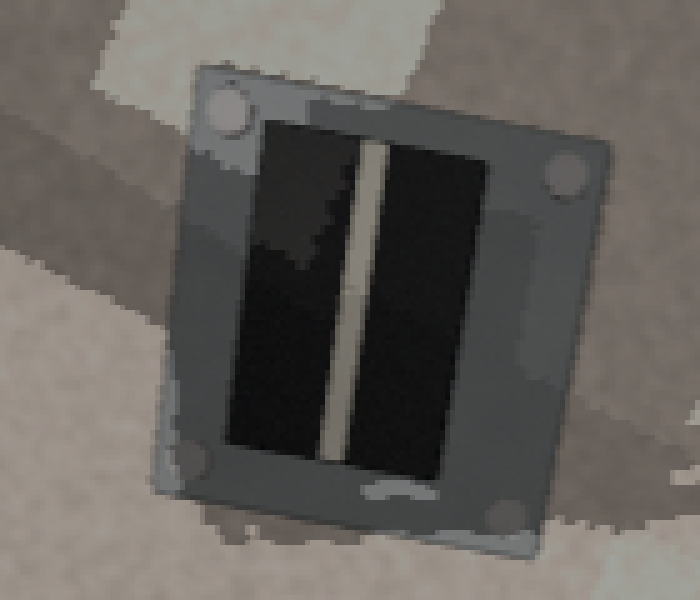

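Platform corners in crop: (265,121),(489,161),(438,480),(227,443); line (374,141) to (333,460).

Run:
```python
from h import *
g=robot.grab_frame("wrist")
c=np.array([[265,121],[489,161],[438,480],[227,443],[374,141],[333,460]])/5+[217,27]
w=ray(g,c,70);print(w[:,:2],"mid quad",w[:4].mean(0),"mid line",w[4:].mean(0))
for a,b in((0,3),(1,2),(4,5)):
    d=w[a]-w[b];print(np.linalg.norm(d),np.degrees(np.arctan2(-d[0],d[1])))
d=w[1]-w[0];print(np.linalg.norm(d),np.degrees(np.arctan2(d[1],d[0])))
o=robot.observe();e=o["eef_pos"];print(e,o["tool_rot"])
y=o["tool_rot"][2];s=np.array([574.7,-5.9])-e[:2]
print("to grip, tool units",(s@[np.cos(y),np.sin(y)])/30,(s@[np.sin(y),-np.cos(y)])/30)
```

```text
[[ 474.3 -158.9]
 [ 517.9 -172.1]
 [ 499.  -232.8]
 [ 455.5 -219.4]
 [ 495.4 -165.4]
 [ 477.4 -225.8]] mid quad [ 486.7 -195.8   70. ] mid line [ 486.4 -195.6   70. ]
63.31574001665908 -17.19617310241269
63.61546804782032 -17.326518223967806
63.04017720188063 -16.66224171934389
45.615432965448015 -16.730652431356777
[ 501.4 -300.7  232.1] [-3.1 -0.  -0.1]
to grip, tool units 1.1646977086569936 -10.057439819376906
```

Wrist, side and scene views agree on the stand: (486.5,-195.6), yaw about -17.3°, platform 46 x 63.5 mm. Going back over the overhang, then down beside it.

```bash
python3 -m creep '[[0,0,0,0.1,-0.7,0.2,-1],[0,0,0,0.2,-1.8,0.6,-1],[0,0,0,0.4,-3,1.1,-1],[0,0,0,0.5,-4.2,1.6,-1],[0,0,0,0.6,-5.4,2,-1],[0,0,0,0.8,-6.6,2.4,-1],[0,0,0,0.9,-7.8,2.7,-1],[0,0,0,1.1,-8.9,2.7,-1],[0,0,0,1.16,-9.7,2.7,-1],[0,0,0,1.16,-10.05,2.7,-1],[0,0,0,1.16,-10.05,2.7,-1],[0,0,0,1.16,-10.05,2.7,-1]]'
python3 - <<'E'
from h import *
f=robot.grab_frame("side");blobs(f,"blue",65);o=robot.observe();e=o["eef_pos"];print(e,o["tool_rot"][2])
y=o["tool_rot"][2];s=np.array([574.7,-5.9])-e[:2];print((s@[np.cos(y),np.sin(y)])/30,(s@[np.sin(y),-np.cos(y)])/30,(e[2]-43.5)/30)
E
```

```text
time_s: 7.18
eef_pos: [574.5, -7.0, 151.3]
tool_rot: [3.141, -0.0, -0.128]
force: [0.5, 0.1, 0.7]
opening: 0.998
blue px [353.  182.9] ctr [579.6  33.1] size [120.6  49.9] ang 82.4135971069336 corners [547.  -23.4 596.4 -30.  612.3  89.6 562.9  96.2]
blue px [218.  173.5] ctr [269.3 217.4] size [ 63.6 152.6] ang 22.77162742614746 corners [210.4 275.4 269.5 134.8 328.1 159.4 269.  300. ]
[574.4  -7.7 151.3] -0.12944715414639485
0.001154528041579524 -0.061597445321773386 3.593034125730254
```

```bash
python3 -m creep '[[0,0,0,0,-0.03,0.5,-1],[0,0,0,0,-0.03,1.2,-1],[0,0,0,0,-0.03,1.9,-1],[0,0,0,0,-0.03,2.5,-1],[0,0,0,0,-0.03,3,-1],[0,0,0,0,-0.03,3.4,-1],[0,0,0,0,-0.03,3.6,-1],[0,0,0,0,-0.03,3.6,-1]]' 45
python3 -m creep '[[0,0,0,0,0,0,1],[0,0,0,0,0,0,1],[0,0,0,0,0,0,1],[0,0,0,0,0,0,1],[0,0,0,0,0,0,1],[0,0,0,0,0,0,1],[0,0,0,0,0,0,1],[0,0,0,0,0,0,1],[0,0,0,0,0,0,1],[0,0,0,0,0,0,1]]' 45
python3 - <<'E'
from h import *
f=robot.grab_frame("side");blobs(f,"blue",65);o=robot.observe();print(o["eef_pos"],o["tool_rot"],o["opening"]*93,o["force"])
E
```

```text
time_s: 7.9
eef_pos: [574.2, -7.1, 42.1]
tool_rot: [3.141, 0.001, -0.131]
force: [0.3, -0.6, 0.4]
opening: 0.997
time_s: 8.73
eef_pos: [574.8, -6.4, 43.3]
tool_rot: [-3.142, -0.0, -0.13]
force: [0.6, 1.1, 0.7]
opening: 0.533
blue px [359.1 189.2] ctr [577.2  11. ] size [76.7 49.7] ang 81.46178436279297 corners [546.9 -23.3 596.1 -30.6 607.5  45.3 558.3  52.6]
blue px [218.  173.5] ctr [269.4 217.3] size [ 63.6 152.9] ang 22.800762176513672 corners [210.4 275.4 269.7 134.5 328.3 159.1 269.  300.1]
[574.8  -6.4  43.2] [-3.1 -0.  -0.1] 49.09600770570928 [-0.1 -0.4  0.7]
```

Gripped at 49.5 mm opening. Lifting slowly and checking.

```bash
python3 -m creep '[[0,0,0,0,0,-0.1,1],[0,0,0,0,0,-0.3,1],[0,0,0,0,0,-0.6,1],[0,0,0,0,0,-1,1],[0,0,0,0,0,-1.4,1],[0,0,0,0,0,-1.8,1],[0,0,0,0,0,-2.2,1],[0,0,0,0,0,-2.6,1],[0,0,0,0,0,-2.9,1],[0,0,0,0,0,-3,1],[0,0,0,0,0,-3,1],[0,0,0,0,0,-3,1]]'
python3 - <<'E'
from h import *
o=robot.observe();print(o["eef_pos"],o["tool_rot"],o["opening"]*93,o["force"],o["ft_torque"]*1000)
f=robot.grab_frame("side");g=robot.grab_frame("scene")
ims=[];z=o["eef_pos"][2]+19
for F in(f,g):
    p=proj(F,[[577,20,z]])[0].astype(int);c=F["img"][p[1]-60:p[1]+60,p[0]-60:p[0]+60];print(p-60);ims.append(cv2.resize(c,(400,400),interpolation=2))
    blobs(F,"blue",z+2.5)
cv2.imwrite("pics/lift6.png",np.hstack(ims))
E
```

```text
time_s: 9.78
eef_pos: [574.6, -6.4, 132.8]
tool_rot: [3.142, 0.0, -0.13]
force: [0.1, -0.5, -1.1]
opening: 0.525
[574.6  -6.4 132.8] [ 3.1  0.  -0.1] 48.8309117631245 [ 0.1 -0.5 -1.1] [-27.3  76.6 -11.9]
[296  98]
blue px [218.  173.5] ctr [251.7 101.3] size [ 55.2 132.4] ang 22.771621704101562 corners [200.7 151.7 251.9  29.6 302.8  51.  251.5 173.1]
blue px [361.2 160.8] ctr [579.6  13.2] size [84.4 49. ] ang 77.27572631835938 corners [546.4 -22.5 594.3 -33.3 612.9  49.  565.   59.8]
[282 144]
blue px [330.3 209.9] ctr [573.5 -15.5] size [20.4 50.3] ang 82.87133026123047 corners [547.3 -22.5 597.2 -28.8 599.7  -8.5 549.8  -2.2]
blue px [508.9 187.4] ctr [795.6 397.1] size [18.  62.7] ang 21.546035766601562 corners [775.8 423.  798.8 364.7 815.5 371.3 792.5 429.6]
```

View pics/lift6.png

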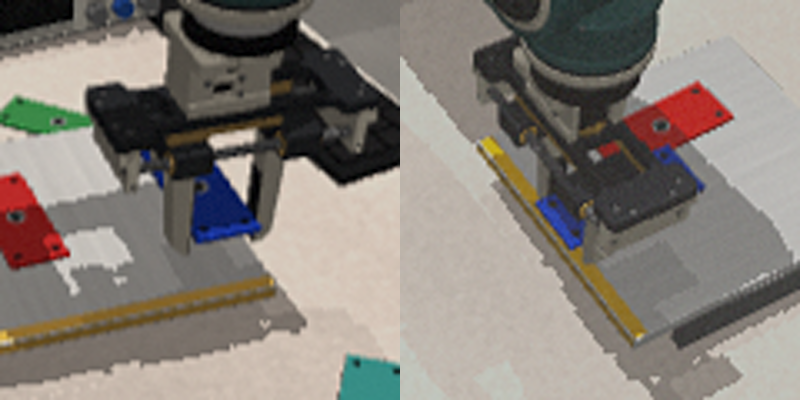

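Plate is held level and the red plate is undisturbed. Carrying it to above the stand with a +9.9° turn about tool z.

```bash
python3 -m creep '[[0,0,0.05,-0.1,0.25,0,1],[0,0,0.15,-0.25,0.8,0,1],[0,0,0.3,-0.45,1.5,0,1],[0,0,0.5,-0.7,2.4,0,1],[0,0,0.7,-1,3.4,0,1],[0,0,0.9,-1.3,4.4,0,1],[0,0,1.1,-1.6,5.4,0,1],[0,0,1.3,-1.9,6.4,0,1],[0,0,1.5,-2.15,7.2,0,1],[0,0,1.6,-2.3,7.7,0,1],[0,0,1.64,-2.33,7.95,0,1],[0,0,1.64,-2.33,7.95,0,1]]'
python3 -m creep '[[0,0,0,0,0,0,1],[0,0,0,0,0,0,1],[0,0,0,0,0,1,1],[0,0,0,0,0,1.5,1],[0,0,0,0,0,1.7,1],[0,0,0,0,0,1.7,1],[0,0,0,0,0,1.7,1],[0,0,0,0,0,1.7,1]]'
python3 - <<'E'
from h import *
o=robot.observe();e=o["eef_pos"];print(e,o["tool_rot"],o["opening"]*93)
for n in("wrist","side","scene"):
    f=robot.grab_frame(n);print(n);blobs(f,"blue",e[2]+21.7,amin=150)
    cv2.imwrite(f"pics/hold_{n}.png",f["img"])
    q=proj(f,[[486.5,-195.6,e[2]+19]])[0].astype(int);print(q)
E
```

```text
time_s: 10.88
eef_pos: [473.9, -235.0, 132.9]
tool_rot: [3.142, 0.0, -0.304]
force: [0.3, 0.8, -1.0]
opening: 0.533
time_s: 11.55
eef_pos: [475.2, -233.8, 83.4]
tool_rot: [3.141, -0.001, -0.301]
force: [-0.3, -0.2, -1.3]
opening: 0.527
[ 475.2 -233.8   83.4] [ 3.1 -0.  -0.3] 48.997412846065146
wrist
blue px [315.1 172.1] ctr [ 487.4 -193.5] size [118.9  50. ] ang 72.62689208984375 corners [ 445.8 -242.8  493.5 -257.7  529.1 -144.2  481.3 -129.3]
[314 191]
side
blue px [374.  251.9] ctr [ 480.1 -217. ] size [78.8 49.5] ang 72.01813507080078 corners [ 444.4 -246.8  491.4 -262.1  515.8 -187.2  468.7 -171.9]
blue px [218.  173.5] ctr [261.5 165.1] size [ 59.8 143.8] ang 22.800771713256836 corners [206.  219.8 261.8  87.2 316.9 110.4 261.2 243. ]
[368 243]
scene
blue px [265.6 231.6] ctr [ 498.9 -162.5] size [49.3 49.4] ang 72.31950378417969 corners [ 467.8 -178.5  514.9 -193.5  529.9 -146.5  482.8 -131.5]
blue px [345.  139.7] ctr [360.7 218.2] size [ 62.8 150.7] ang 22.408788681030273 corners [303.  275.9 360.4 136.6 418.5 160.5 361.  299.9]
[251 235]
```

Wrist, side and scene views put the plate within ±2 mm of the stand centre, with no consistent direction, and yaw matches at -17.4°. The wrist view shows the full 119 x 50 outline, so it isn't sagging. Lowering.

```bash
python3 -m creep '[[0,0,0,0,0,0.2,1],[0,0,0,0,0,0.5,1],[0,0,0,0,0,0.7,1],[0,0,0,0,0,0.82,1],[0,0,0,0,0,0.9,1],[0,0,0,0,0,0.94,1],[0,0,0,0,0,0.97,1],[0,0,0,0,0,0.97,1],[0,0,0,0,0,0.97,1]]'
python3 - <<'E'
from h import *
o=robot.observe();print(o["eef_pos"],o["tool_rot"],o["force"],o["ft_torque"]*1000)
f=robot.grab_frame("wrist");blobs(f,"blue",75,150)
f=robot.grab_frame("side");c=f["img"][200:310,310:430];cv2.imwrite("pics/low7.png",cv2.resize(c,None,fx=5,fy=5,interpolation=2))
E
```

```text
time_s: 12.45
eef_pos: [474.7, -233.9, 53.3]
tool_rot: [3.141, -0.0, -0.302]
force: [-0.5, -0.6, 0.1]
opening: 0.525
[ 474.7 -233.9   53.3] [ 3.1 -0.  -0.3] [-0.5 -0.6  0.1] [14.8 52.  32.5]
blue px [315.2 171.9] ctr [ 487.  -193.4] size [119.3  50. ] ang 72.63427734375 corners [ 445.3 -242.9  493.1 -257.8  528.7 -144.   480.9 -129.1]
```

View pics/low7.png

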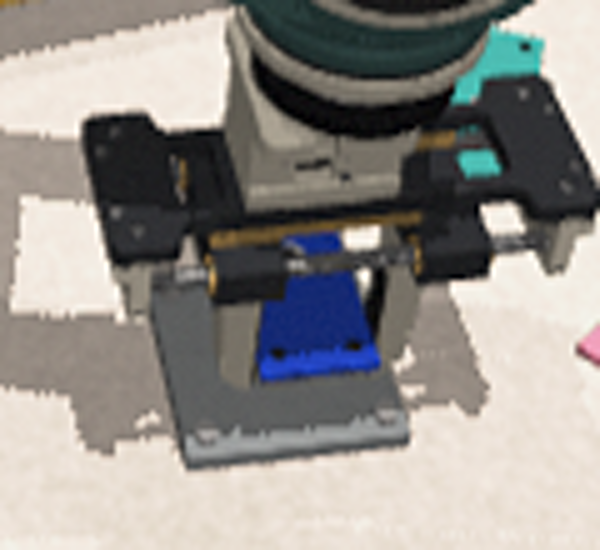

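Force z rose from -1.2 to about 0, so it is just touching. I'll press down one more millimetre to confirm.

```bash
python3 -m creep '[[0,0,0,0,0,0.02,1],[0,0,0,0,0,0.03,1],[0,0,0,0,0,0.03,1],[0,0,0,0,0,0.03,1]]'; python3 -c "
from plant import robot;o=robot.observe();print(o['force'],o['eef_pos'],o['ft_torque'])"
```

```text
time_s: 12.88
eef_pos: [474.7, -234.0, 53.1]
tool_rot: [3.141, -0.001, -0.302]
force: [-4.7, 1.5, 9.0]
opening: 0.524
[-4.67465384  1.4958781   8.99614605] [ 474.69132447 -233.9820643    53.05933398] [ 0.35799228  0.81918034 -0.00966417]
```

Firm contact at 9 N. Easing off slightly and releasing slowly, then retreating straight up.

```bash
python3 -m creep '[[0,0,0,0,0,-0.02,1],[0,0,0,0,0,-0.02,1],[0,0,0,0,0,-0.02,-0.1],[0,0,0,0,0,-0.02,-0.2],[0,0,0,0,0,-0.02,-0.4],[0,0,0,0,0,-0.02,-0.6],[0,0,0,0,0,-0.02,-0.8],[0,0,0,0,0,-0.02,-1],[0,0,0,0,0,-0.02,-1],[0,0,0,0,0,-0.02,-1],[0,0,0,0,0,-0.02,-1],[0,0,0,0,0,-0.02,-1]]'
python3 - <<'E'
from h import *
o=robot.observe();print(o["eef_pos"],o["force"],o["opening"])
f=robot.grab_frame("wrist");blobs(f,"blue",75,150)
E
```

```text
time_s: 13.88
eef_pos: [474.5, -233.8, 52.7]
tool_rot: [3.142, 0.0, -0.302]
force: [0.5, -0.4, 0.5]
opening: 0.999
[ 474.5 -233.8   52.7] [ 0.5 -0.4  0.5] 0.9985533121702959
blue px [315.5 172.1] ctr [ 487.  -193.6] size [119.5  49.6] ang 72.65191650390625 corners [ 445.5 -243.2  492.9 -258.   528.5 -144.   481.2 -129.2]
```

Released, plate unmoved. Going up 150 mm and aside towards -y for a clear view.

```bash
python3 -m creep '[[0,0,0,0,0,-0.3,-1],[0,0,0,0,0,-1,-1],[0,0,0,0,0,-2,-1],[0,0,0,0,0,-3,-1],[0,0,0,0,0,-4,-1],[0,0,0,0,0,-5,-1],[0,0,0,0,0.7,-5.5,-1],[0,0,0,0,1.4,-5.8,-1],[0,0,0,0,1.9,-5.8,-1],[0,0,0,0,2,-5.8,-1],[0,0,0,0,2,-5.8,-1],[0,0,0,0,2,-5.8,-1]]'
python3 - <<'E'
from h import *
ims=[]
for n in("wrist","side","scene"):
    f=robot.grab_frame(n);print(n);blobs(f,"blue",75,150)
    if n=="side":blobs(f,"red",65)
    p=np.clip(proj(f,[[486.5,-195.6,75]])[0].astype(int),50,[590,350]);r=50
    c=f["img"][p[1]-r:p[1]+r,p[0]-r:p[0]+r];print(p-r);ims.append(cv2.resize(c,(266,266),interpolation=2))
cv2.imwrite("pics/final8.png",np.hstack(ims))
E
```

```text
time_s: 14.93
eef_pos: [456.7, -290.7, 226.7]
tool_rot: [-3.141, 0.0, -0.302]
force: [0.2, 0.1, 0.4]
opening: 0.998
wrist
blue px [315.4  83.3] ctr [ 487.1 -193.4] size [118.6  49.5] ang 72.62894439697266 corners [ 445.8 -242.6  493.  -257.4  528.4 -144.1  481.2 -129.4]
[265  39]
side
blue px [366.6 252.4] ctr [ 486.  -196.1] size [119.7  50. ] ang 72.6680908203125 corners [ 444.3 -245.8  492.  -260.7  527.7 -146.4  479.9 -131.5]
blue px [218.3 173.6] ctr [267.5 204.4] size [ 63.5 150.3] ang 23.346038818359375 corners [208.6 260.9 268.1 122.8 326.4 148.  266.9 286. ]
red px [300.4 344.4] ctr [ 272.5 -321.5] size [24.5 95.6] ang 32.590919494628906 corners [ 236.4 -287.9  287.9 -368.4  308.5 -355.2  257.  -274.7]
red px [300.7 163.9] ctr [488.3 164.8] size [120.6  49.7] ang 85.56155395507812 corners [458.9 106.6 508.4 102.7 517.8 223.  468.3 226.8]
[317 201]
scene
blue px [252.5 242.5] ctr [ 487.6 -195.2] size [118.8  49.5] ang 72.09394836425781 corners [ 445.7 -244.1  492.9 -259.3  529.4 -146.3  482.3 -131.1]
blue px [345.  139.6] ctr [336.7 241.3] size [ 64.6 155.1] ang 22.486663818359375 corners [277.2 300.6 336.5 157.3 396.2 182.  336.9 325.3]
[202 192]
```

View pics/final8.png

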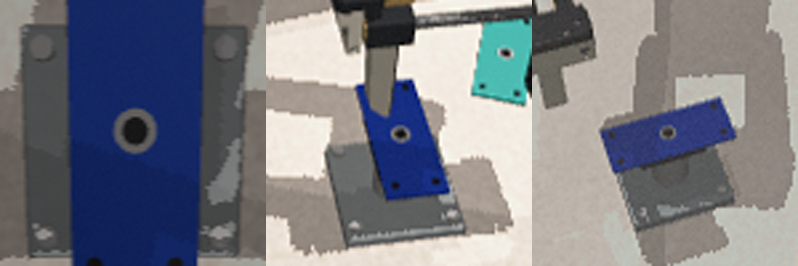

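All three views show the plate flat and free on the stand: centre (487,-195), yaw about -17.5°, within about 2 mm of the stand centre. The red plate is unmoved. Handing in.

```bash
python3 -c "
from plant import robot;print(robot.close_job())"
```

```text
the job is handed in; nothing more can be done
None
```

The blue plate is on the black stand: flat, centred, lined up with the white line and released. I handed the job in at about 15 s of the 61 s allowed.

**What I did:** I pushed the plate from behind with the fingers about 20 mm apart until it overhung the striped edge by about 41 mm. I then gripped the overhanging end, lifted it clear, carried it over, lowered it until it touched (9 N) and let go.

**Last checks:**
- **Position:** the three cameras put the plate centre at about (487, -195) mm. The stand centre is (486.5, -195.6).
- **Spread:** each camera's own reading was within about 2.5 mm of that stand centre; the wrist camera read about 2 mm along +y. That is about the calibration limit, so I did not correct for it.
- **Angle:** the plate's yaw is about -17.5°. The wrist camera put the line at -16.7° and the platform's long sides at about -17.3°. The side and scene cameras put the line nearer -18.4°.
- **Flatness:** it measured 119–120 x 50 mm in all three views, so it lies flat.
- **Red plate:** it did not move.
- **Gripper:** it is open and clear of everything.

No check failed.

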